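# Mount a polishing wheel on the jeweller's spindle machine

### The job

Set up the polishing machine: slide the brass spacer down over the upright spindle until it rests on the seat, then slide the blue wheel, hub upwards, down onto the spacer, keeping hold of each part until it is fully home rather than letting it drop down the spindle. Then push the red lock lever all the way over, away from the robot, to lock the spindle. Leave the white spacer, the jar and the screwdriver where they are.

Things in the scene. Friction and masses are not known exactly. Their poses are not given: they have to be found in the camera images.
- machine: Fixed bench polishing machine: dark base plate 170 x 250 mm; grey round motor drum 150 mm across, top 60 mm above the bench; on it a dark seat flange (36 mm across, 8 mm high) and the upright spindle. Origin: on the bench under the spindle. Green box with the lock lever, 80 x 60 mm, top at 50 mm, centred at machine y = -112 mm. Machine x points roughly away from the robot
- seat (a point): Centre of the seat flange's top face, 68 mm above the bench, on the spindle axis; axes as the machine's
- spindle_top (a point): Top end of the steel spindle, 70 mm above the seat. The spindle is 18 mm across up to 62 mm above the seat, then tapers to 10 mm at the top. When both parts are on, it stands 14 mm above the hub
- spacer: Loose brass spacer sleeve, 44 mm outside, 21 mm bore, 26 mm high, standing on the bench, about 250 g. Origin: centre of its underside; z along its bore, up
- wheel: Loose polishing wheel lying flat, about 300 g: blue disc 100 mm across and 8 mm thick, with an aluminium hub, 40 mm across, that rises through it to 30 mm above the underside (22 mm above the disc); bore 22 mm right through. Origin: centre of its underside; z along the bore, hub up
- lock (a joint): Red spindle lock lever, hinged about the machine's y axis: 0 = leaning towards the robot (machine -x), 1.0 rad = fully over away from the robot (machine +x), locked; starts between 0 and 0.2; stiff, stays where it is left
- lock_tip (a point): Centre of the red ball (26 mm across) at the end of the lock lever's 10 mm steel rod, 50 mm from the hinge, which lies 72 mm above the bench at machine x = 0, y = -112 mm, on a dark block (70 x 50 mm, top at 75 mm) on the green box. Swings in the machine's x-z plane, upright at 0.5 rad
- white_spacer: Loose white plastic spacer, 44 mm outside, 21 mm bore, 36 mm high: not to be used. Origin: centre of its underside
- jar: Loose green glass jar with a red cap, 56 mm across, 65 mm high. Origin: centre of its underside
- screwdriver: Loose screwdriver with yellow handle, 180 mm long, lying on the bench along its x axis, handle to -x. Origin: near its middle, underneath

How it is judged:
By the outcome, as a careful person would: the job done as asked, in the order asked, and still so for the second after the job is handed in, with the robot touching nothing.
It also fails if it takes over 72 s, if anything falls off the work surface, if the arm or the gripper's body presses on something with over 40 N, if the wrist force passes 120 N, or if a joint passes its speed limit or range.

### The arm

A 6-joint arm with a two-finger parallel gripper is mounted at the origin on the work surface. World frame = base frame: x ahead of the robot, y to its left, z up, the work surface at z = 0. Lengths are in m, angles in rad, forces in N, time in s.
With the tool pointing down it reaches from about 0.3 to 0.775 m from the base axis. Payload 14.6 kg.
Tool frame: the origin (TCP) lies at the very end of the fingers, on their centre line; the grasp point (between the pads) lies 19 mm behind it; z points along the fingers, y is the line along which they close (so a half turn about z gives the same grasp; the last joint's range is limited). The gripper opens to 94 mm and grips with 3 to 60 N. Pads are 16 mm wide; open, the fingers measure 119 mm over their backs; the gripper's body (75 mm by 177 mm) begins 78 mm behind the grasp point.
Start: joints at [1.219, 0.3, 1.521, -0, 1.321, -0.067], TCP at [0.155, 0.528, 0.205] pointing down, gripper open.
Joint ranges: [-3.03, 3.03], [-0.79, 2.21], [0.23, 2.52], [-1.04, 4.18], [0, 3.07], [-2.55, 2.55]. Speed limits (rad/s): [2.22, 2.22, 2.57, 3.14, 3.14, 3.14].

### API

Orientations are given as a unit quaternion [x, y, z, w].
In Python, from plant import manip gives the robot as it stands.
- The arm moves only by the tool step_arm, never from a script. Its argument "steps" is a list of rows, each an object with "dp": the shift along the tool's x, y, z normalised to -1 to 1, where 1 is 0.05 m, a list of three; "rot": the turn, a rotation vector about the tool's x, y, z normalised to -1 to 1, where 1 is 45 degrees, a list of three; "fingers": the opening, from 0 (shut) to 1 (fully open). In form: [{"dp": [x, y, z], "rot": [ax, ay, az], "fingers": fingers}, ...]. A call has 1 to 20 rows; each row shifts and turns the commanded pose from where the row before left it, along the tool's axes as they then stand; what a row does not reach is not made up. A row lasts 1/12 s, in which the tool goes at most 41.7 mm and 7.16 degrees, less where a joint would pass 70% of its speed; a pose out of reach is approached as far as the arm can. A call with a number of a shift or a turn outside -1 to 1 is refused whole. A call with a gripper value outside its range is refused whole. The fingers move at their own pace and stop on an object; "squeeze" is the grip in N (left out, the last holds). Time passes only in rows, so rows that do not move let the fingers close. It gives the time, the measured TCP pose, the force, the opening and the grip force at its end, in the units of the state.
- manip.read_state(): the state, without advancing time (a new reading comes with each control period).
- manip.capture(name): name is "side" or "top"; returns (picture, depth): 420x560x3 uint8, red, green, blue; 420x560 float32, m along the optical axis (not along the pixel's ray), 0 where there is no reading.
- manip.camera_model(name): a dict with "fx", "fy", "cx", "cy" (pixels), "origin" and "rotation" of the camera in the world. Camera axes: x right, y down, z forward; pixel columns grow to the right and rows downward; lengths in m; the calibration is good to about 2 mm. A picture is of the moment at which its call begins. camera_model takes no time and is no camera call.
- manip.close_job(): hands the job in; it is judged then, once.
The state is a dict: "t": time; "joint_positions": joint angles; "joint_vel": joint speeds; "tau": joint torques, N m; "ee_pos": TCP position; "tcp_rot": TCP orientation; "contact_force": force on the tool from outside, world axes, zero at the start; "moment": the same for the moment, N m; "width": opening from 0.0 (shut) to 1.0 (fully open); "grasp_force": force on a finger pad.
Only numpy, scipy, OpenCV 4.12 (cv2) and the standard library are available. Lean on these libraries where they do the work, as an engineer would, in place of code of your own. Each camera call takes 0.05 s, during which the arm holds its last target. There are 200 camera calls.

## Working session

There is one attempt and no reset: what is moved stays moved. The work goes in short steps, Python scripts to look and compute and a tool call to move; the robot and the scene stay as the last step left them, time stands still between calls to the robot, and variables do not carry over. Pictures are saved under pics/ and viewed, at most 10 in all, crops included, and the job is handed in when it is done.

Besides the shell and the picture viewer there is one more tool, called after ">>>" by a JSON object that holds its "name" and its "arguments". step_arm: Moves the arm, as the interface text tells. Scaled input: -1 to 1 covers 0.05 m each way for a shift and 45 degrees each way for a turn. Its arguments: {"type":"object","properties":{"steps":{"type":"array"},"squeeze":{"type":"number"}},"required":["steps"]}

```bash
mkdir -p pics; ls
cat > h.py <<'E'
import numpy as np, cv2
from plant import manip
def cap(n):
    c,d=manip.capture(n); return c,d,manip.camera_model(n)
def pts(d,m):
    v,u=np.mgrid[:d.shape[0],:d.shape[1]]
    P=np.dstack([(u-m['cx'])/m['fx']*d,(v-m['cy'])/m['fy']*d,d])
    return P@np.array(m['rotation']).T+np.array(m['origin'])
def ray(u,v,z,m):
    r=np.array(m['rotation'])@np.array([(u-m['cx'])/m['fx'],(v-m['cy'])/m['fy'],1]); o=np.array(m['origin'])
    return o+r*(z-o[2])/r[2]
E
python3 - <<'E'
from h import *
for n in('top','side'):
    c,d,m=cap(n); cv2.imwrite(f'pics/{n}0.png',c[:,:,::-1]); np.savez(f'{n}0.npz',c=c,d=d)
    print(n,m)
print(manip.read_state())
E
```

```text
pics
top {'fx': 534.8167571910773, 'fy': 534.8167571910773, 'cx': 277.7749782147991, 'cy': 198.12030672863116, 'origin': array([ 0.25614086, -0.00254749,  1.59913812]), 'rotation': array([-0.68117381,  0.72496801, -0.07264324,  0.07173968])}
side {'fx': 498.1931167011964, 'fy': 498.1931167011964, 'cx': 284.79363851362814, 'cy': 209.54397970870357, 'origin': array([-0.08547766, -0.74493973,  0.6396993 ]), 'rotation': array([ 0.80353502, -0.31006149,  0.17243005, -0.47797618])}
{'t': 0.1, 'joint_positions': array([ 1.21937209e+00,  3.00393382e-01,  1.52152041e+00, -1.51510495e-05,
        1.32069864e+00, -6.66051432e-02]), 'joint_vel': array([ 1.60328665e-03, -1.20994587e-03, -1.37046539e-03, -1.11850914e-05,
        7.08459327e-04, -8.37248394e-04]), 'tau': array([ 2.46307158e-03, -5.32634676e+01, -3.53290594e+01,  7.10313278e-02,
        2.34682899e-02, -4.53499297e-06]), 'ee_pos': array([0.15446894, 0.5276168 , 0.20495463]), 'tcp_rot': array([ 1.41926800e-01,  9.89877024e-01, -5.00311650e-04, -9.86202400e-05]), 'contact_force': array([-0.62993934, -0.13393991,  0.22120553]), 'moment': array([-0.04550503,  0.0087924 , -0.01078509]), 'grasp_force': 0.0, 'width': 1.0030762891521836}
```

View pics/top0.png

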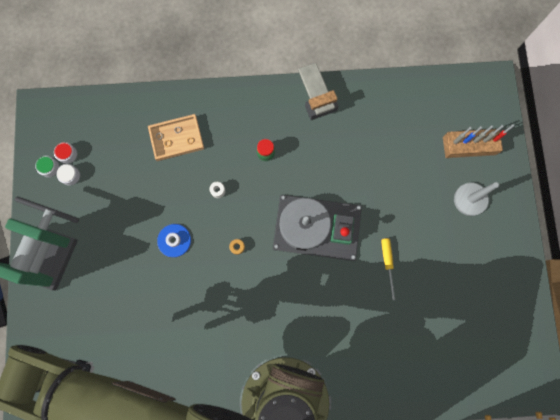

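View pics/side0.png

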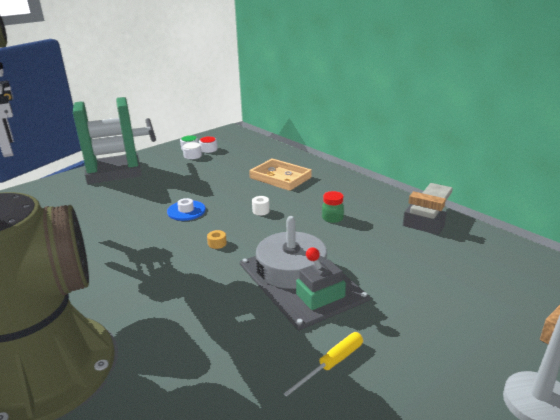

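The top view shows the wheel (173,240), brass spacer (237,246), white spacer (217,189), jar (265,148), spindle (306,221), lever ball (345,231) and screwdriver (388,255). In the side view the same things are at wheel (187,210), brass (217,240), spindle tip (291,219) and ball (313,254).

```bash
cat > h.py <<'E'
import numpy as np, cv2
from scipy.spatial.transform import Rotation as R
from plant import manip
def model(n):
    m=dict(manip.camera_model(n)); r=np.array(m['rotation'])
    m['rotation']=R.from_quat(r).as_matrix() if r.size==4 else r
    m['origin']=np.array(m['origin']); return m
def cap(n):
    c,d=manip.capture(n); return c,d,model(n)
def pts(d,m):
    v,u=np.mgrid[:d.shape[0],:d.shape[1]]
    P=np.dstack([(u-m['cx'])/m['fx']*d,(v-m['cy'])/m['fy']*d,d])
    return P@m['rotation'].T+m['origin']
def dirn(u,v,m): return m['rotation']@np.array([(u-m['cx'])/m['fx'],(v-m['cy'])/m['fy'],1])
def ray(u,v,z,m):
    r=dirn(u,v,m); return m['origin']+r*(z-m['origin'][2])/r[2]
def tri(a,b,ma,mb):
    "closest point of two rays, and their gap"
    d1,d2=dirn(*a,ma),dirn(*b,mb); o1,o2=ma['origin'],mb['origin']
    s=np.linalg.lstsq(np.c_[d1,-d2],o2-o1,rcond=None)[0]
    p,q=o1+s[0]*d1,o2+s[1]*d2; return (p+q)/2,np.linalg.norm(p-q)
def hsv(c): return cv2.cvtColor(c,cv2.COLOR_RGB2HSV)
def blob(c,lo,hi,box):
    "largest contour of the colour inside box u0,v0,u1,v1: (mask, filled-contour centroid)"
    k=cv2.inRange(hsv(c),lo,hi); z=np.zeros_like(k); u0,v0,u1,v1=box; z[v0:v1,u0:u1]=k[v0:v1,u0:u1]
    q=max(cv2.findContours(z,0,cv2.CHAIN_APPROX_NONE)[0],key=cv2.contourArea)
    f=np.zeros_like(k); cv2.drawContours(f,[q],-1,255,-1); M=cv2.moments(f,True)
    return z,f,(M['m10']/M['m00'],M['m01']/M['m00']),q
E
cat > m.py <<'E'
from h import *
C={}
for n in('top','side'):
    f=np.load(n+'0.npz'); C[n]=(f['c'],f['d'],model(n))
T,S=C['top'],C['side']; mt,ms=T[2],S[2]
things={'brass':((10,110,60),(28,255,255),(222,232,252,262),(203,228,232,252)),
'wheel':((100,140,50),(130,255,255),(150,218,198,262),(162,195,212,224)),
'ball':((0,150,60),(8,255,255),(335,222,356,242),(303,244,323,265))}
for k,(lo,hi,bt,bs) in things.items():
    cs=[]
    for (c,d,m),b in((T,bt),(S,bs)):
        z,f,ce,q=blob(c,lo,hi,b); P=pts(d,m)[(z>0)&(d>0)]
        cs.append(ce); print(k,np.round(ce,2),cv2.boundingRect(q),'cloud z',np.round(np.percentile(P[:,2],[5,50,95]),4),'mid',np.round((P.min(0)+P.max(0))/2,4),'ext',np.round(np.ptp(P,0),3))
    print('  tri',tri(*cs,mt,ms))
P=pts(T[1],mt); print('bench z',np.median(P[300:320,200:230,2]),np.median(P[270:290,420:450,2]))
A=T[0][170:270,140:370,::-1]; B=S[0][180:320,150:360,::-1]
A=cv2.resize(A,None,fx=3.4,fy=3.4,interpolation=cv2.INTER_CUBIC); cv2.imwrite('pics/ct.png',A)
B=cv2.resize(B,None,fx=3.8,fy=3.8,interpolation=cv2.INTER_CUBIC); cv2.imwrite('pics/cs.png',B)
# spindle and machine clouds
for (c,d,m) in(T,S):
    P=pts(d,m).reshape(-1,3)
    P=P[(P[:,0]>.38)&(P[:,0]<.7)&(abs(P[:,1]+.06)<.2)&(d.ravel()>0)]
    for lo,hi in((.08,.10),(.10,.12),(.12,.15)):
        Q=P[(P[:,2]>lo)&(P[:,2]<hi)]; print(lo,hi,len(Q),np.round(np.median(Q,0),4) if len(Q) else '')
    Q=P[abs(P[:,2]-.06)<.003]; 
    if len(Q): (x,y),r=cv2.minEnclosingCircle(Q[:,:2].astype(np.float32)); print('drum top',x,y,r,np.median(Q[:,2]))
E
python3 m.py
```

```text
brass [236.67 246.2 ] (229, 239, 16, 15) cloud z [-0.0003  0.0241  0.0301] mid [0.4479 0.1164 0.0121] ext [0.046 0.043 0.043]
brass [216.39 238.99] (207, 230, 19, 19) cloud z [0.0034 0.021  0.0274] mid [0.444  0.1123 0.0144] ext [0.044 0.044 0.031]
  tri (array([0.4464191 , 0.11653539, 0.0122069 ]), np.float64(0.0012074823662315349))
wheel [173.62 240.09] (157, 224, 34, 33) cloud z [0.0001 0.0066 0.0125] mid [0.4791 0.3057 0.0036] ext [0.1   0.099 0.027]
wheel [186.16 211.72] (167, 201, 39, 20) cloud z [0.0021 0.0076 0.0099] mid [0.4792 0.3011 0.004 ] ext [0.107 0.103 0.016]
  tri (array([ 0.47864377,  0.30654871, -0.00331529]), np.float64(0.0010279395846560127))
ball [344.33 231.25] (340, 227, 9, 9) cloud z [0.1166 0.1252 0.1318] mid [ 0.4597 -0.1926  0.11  ] ext [0.028 0.024 0.051]
ball [312.24 253.83] (306, 248, 13, 13) cloud z [0.1145 0.1236 0.1306] mid [ 0.4527 -0.1985  0.1218] ext [0.019 0.02  0.02 ]
  tri (array([ 0.45755805, -0.19378973,  0.11744348]), np.float64(0.000454327406319181))
bench z -0.0011269089122145637 -0.0017811993081201516
0.08 0.1 51 [ 0.4802 -0.1899  0.0843]
0.1 0.12 13 [ 0.4632 -0.1835  0.1128]
0.12 0.15 97 [ 0.462  -0.1864  0.1275]
drum top 0.4847017824649811 -0.11000044643878937 0.0986514464020729 0.05954350357998439
0.08 0.1 172 [ 0.4755 -0.197   0.0848]
0.1 0.12 128 [ 0.4894 -0.0978  0.1118]
0.12 0.15 191 [ 0.4602 -0.1915  0.1276]
drum top 0.4878864586353302 -0.12122753262519836 0.10843302309513092 0.05987872966644314
```

View pics/ct.png

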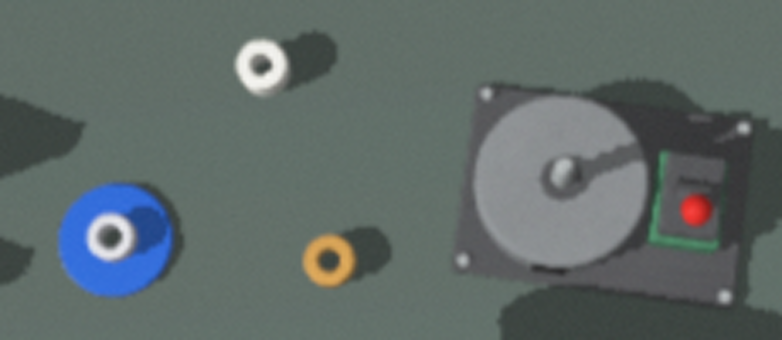

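View pics/cs.png

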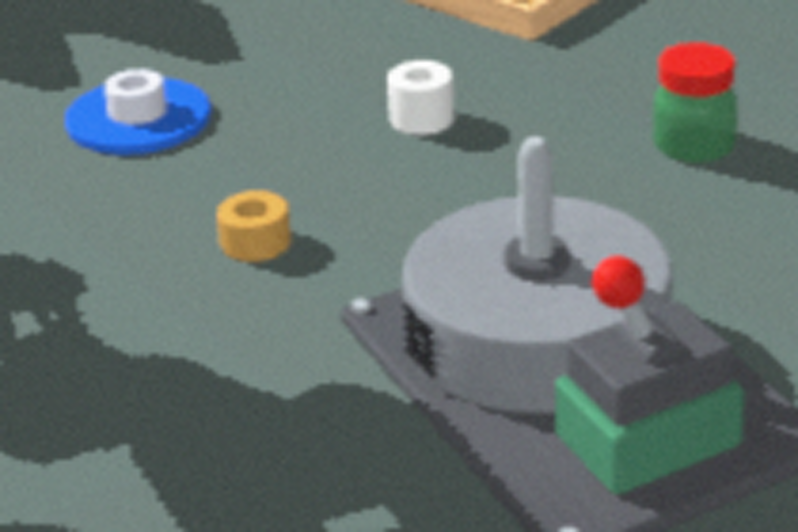

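The crops show the bores of the brass spacer and the hub, both facing up, and the rounded spindle tip at about (306,220) in the top view and (291,217) in the side view. The red ball leans towards the robot. One more measurement, for the spindle axis, the wheel and the machine's yaw.

```bash
cat > m2.py <<'E'
from h import *
C={}
for n in('top','side'):
    f=np.load(n+'0.npz'); C[n]=(f['c'],f['d'],model(n))
T,S=C['top'],C['side']; mt,ms=T[2],S[2]
np.set_printoptions(precision=4,suppress=True)
# drum top by depth in top view
for (c,d,m),nm in((T,'top'),(S,'side')):
    P=pts(d,m); near=(np.hypot(P[...,0]-.49,P[...,1]+.09)<.12)
    k=((abs(P[...,2]-.06)<.007)&near).astype(np.uint8)*255
    k=cv2.morphologyEx(k,cv2.MORPH_CLOSE,np.ones((9,9),np.uint8)); k=cv2.morphologyEx(k,cv2.MORPH_OPEN,cv2.getStructuringElement(2,(15,15)))
    q=max(cv2.findContours(k,0,1)[0],key=cv2.contourArea); e=cv2.fitEllipse(q); print(nm,'drum ell',e,ray(*e[0],.06,m))
    k=(P[...,2]>.1)&(np.hypot(P[...,0]-.49,P[...,1]+.09)<.03)&(d>0)
    v,u=np.nonzero(k); print(' spindle>0.1: n',len(u),'u',u.min(),u.max(),'v',v.min(),v.max(),'pt',P[k].mean(0), 'zmax',P[k][:,2].max(), 'ray.138',ray(u.mean(),v.min()+2,.138,m))
    if nm=='side':
        for r in range(v.min(),v.max()+1,3): print('  row',r,u[v==r].mean(),len(u[v==r]))
    else: print('  ',list(zip(u,v)))
# wheel ellipse and hub
e=[]
for (c,d,m),b in((T,(150,218,198,262)),(S,(162,195,212,224))):
    z,f,ce,q=blob(c,(100,140,50),(130,255,255),b); h=cv2.convexHull(q); e.append(cv2.fitEllipse(q)); print('wheel',e[-1],ray(*e[-1][0],.006,m))
print(tri(e[0][0],e[1][0],mt,ms))
g=[]
for (c,d,m),b in((T,(162,228,184,252)),(S,(174,192,198,215))):
    z,f,ce,q=blob(c,(0,0,110),(179,70,255),b); g.append(ce); print('hub',ce,cv2.boundingRect(q),ray(*ce,.02,m))
print(tri(*g,mt,ms))
# bolts -> yaw
B=[((x+.5)/3.4-.5+140,(y+.5)/3.4-.5+170) for x,y in((486,93),(743,128),(724,296),(462,260))]
W=np.array([ray(u,v,.015,mt) for u,v in B]); print(W)
a=W[0]-W[1]; b=W[3]-W[2]; c=W[0]-W[3]; dd=W[1]-W[2]
for w in(a,b): print('yaw',np.degrees(np.arctan2(-w[0],w[1])))
for w in(c,dd): print('yaw',np.degrees(np.arctan2(w[1],w[0])))
E
python3 m2.py
```

```text
top drum ell ((306.9057922363281, 223.53298950195312), (48.10519027709961, 56.90850067138672), 96.2241439819336) [ 0.4945 -0.0944  0.06  ]
 spindle>0.1: n 42 u 303 308 v 216 223 pt [ 0.4959 -0.087   0.1287] zmax 0.13916744302415984 ray.138 [ 0.4981 -0.0867  0.138 ]
   [(np.int64(304), np.int64(216)), (np.int64(305), np.int64(216)), (np.int64(306), np.int64(216)), (np.int64(307), np.int64(216)), (np.int64(303), np.int64(217)), (np.int64(304), np.int64(217)), (np.int64(305), np.int64(217)), (np.int64(306), np.int64(217)), (np.int64(307), np.int64(217)), (np.int64(308), np.int64(217)), (np.int64(303), np.int64(218)), (np.int64(304), np.int64(218)), (np.int64(305), np.int64(218)), (np.int64(306), np.int64(218)), (np.int64(307), np.int64(218)), (np.int64(308), np.int64(218)), (np.int64(303), np.int64(219)), (np.int64(304), np.int64(219)), (np.int64(305), np.int64(219)), (np.int64(306), np.int64(219)), (np.int64(307), np.int64(219)), (np.int64(308), np.int64(219)), (np.int64(303), np.int64(220)), (np.int64(304), np.int64(220)), (np.int64(305), np.int64(220)), (np.int64(306), np.int64(220))
[... 978 characters left out ...]
3.2607421875), 55.536441802978516) [0.4778 0.3045 0.006 ]
wheel ((186.02212524414062, 210.41928100585938), (18.350025177001953, 37.07350540161133), 83.44676208496094) [0.4735 0.2979 0.006 ]
(array([0.4781, 0.3056, 0.0012]), np.float64(0.0008024840573447054))
hub (172.4258064516129, 239.30967741935484) (166, 233, 14, 14) [0.4784 0.3053 0.02  ]
hub (184.60055865921788, 200.5391061452514) (174, 192, 24, 20) [0.4877 0.3249 0.02  ]
(array([0.4763, 0.303 , 0.0326]), np.float64(0.0007074948880141902))
[[ 0.5871 -0.0296  0.015 ]
 [ 0.5412 -0.2548  0.015 ]
 [ 0.3941 -0.2246  0.015 ]
 [ 0.4397  0.0008  0.015 ]]
yaw -11.521411018965
yaw -11.413660515850621
yaw -11.648221820005364
yaw -11.59602854085008
```

```bash
cat >> h.py <<'E'
def goto(*ps):
    "shifts in tool axes, units of 50 mm, from the present pose through the points"
    s=manip.read_state(); p=s['ee_pos']; Q=R.from_quat(s['tcp_rot'])
    print('t %.2f'%s['t'],'pos',np.round(p,4),'x_t',np.round(Q.as_matrix()[:,0],3),'y_t',np.round(Q.as_matrix()[:,1],3),'F',np.round(s['contact_force'],1),'w %.3f g %.1f'%(s['width'],s['grasp_force']))
    for q in ps:
        q=np.array(q); print('  ->',q,'units',np.round(Q.inv().apply(q-p)/.05,3)); p=q
E
python3 -c "
from h import *
goto((.4464,.1165,.205),(.4464,.1165,.004))"
```

```text
t 0.10 pos [0.1545 0.5276 0.205 ] x_t [-0.96   0.281  0.   ] y_t [ 0.281  0.96  -0.001] F [-0.6 -0.1  0.2] w 1.003 g 0.0
  -> [0.4464 0.1165 0.205 ] units [-7.914e+00 -6.251e+00  5.000e-03]
  -> [0.4464 0.1165 0.004 ] units [-0.00e+00  4.00e-03  4.02e+00]
```

>>> {"name": "step_arm", "arguments": {"steps": [{"dp":[0,0,0],"rot":[0,0,-0.107],"fingers":1},{"dp":[0,0,0],"rot":[0,0,0],"fingers":1}], "squeeze": 25}}

```text
t: 0.27
ee_pos: [0.1545, 0.5277, 0.2051]
tcp_rot: [0.098, 0.995, -0.0, -0.0]
contact_force: [-0.7, 0.4, -0.3]
width: 0.998
grasp_force: 0.0
```

```bash
python3 -c "
from h import *
goto((.4464,.1165,.205),(.4464,.1165,.004))"
```

```text
t 0.27 pos [0.1545 0.5277 0.2051] x_t [-0.981  0.196  0.   ] y_t [ 0.196  0.981 -0.001] F [-0.7  0.4 -0.3] w 0.998 g 0.0
  -> [0.4464 0.1165 0.205 ] units [-7.335e+00 -6.923e+00  7.000e-03]
  -> [0.4464 0.1165 0.004 ] units [-0.00e+00  3.00e-03  4.02e+00]
```

>>> {"name": "step_arm", "arguments": {"steps": [{"dp":[-0.408,-0.385,0],"rot":[0,0,0],"fingers":1},{"dp":[-0.408,-0.385,0],"rot":[0,0,0],"fingers":1},{"dp":[-0.408,-0.385,0],"rot":[0,0,0],"fingers":1},{"dp":[-0.408,-0.385,0],"rot":[0,0,0],"fingers":1},{"dp":[-0.408,-0.385,0],"rot":[0,0,0],"fingers":1},{"dp":[-0.408,-0.385,0],"rot":[0,0,0],"fingers":1},{"dp":[-0.408,-0.385,0],"rot":[0,0,0],"fingers":1},{"dp":[-0.408,-0.385,0],"rot":[0,0,0],"fingers":1},{"dp":[-0.408,-0.385,0],"rot":[0,0,0],"fingers":1},{"dp":[-0.408,-0.385,0],"rot":[0,0,0],"fingers":1},{"dp":[-0.408,-0.385,0],"rot":[0,0,0],"fingers":1},{"dp":[-0.408,-0.385,0],"rot":[0,0,0],"fingers":1},{"dp":[-0.408,-0.385,0],"rot":[0,0,0],"fingers":1},{"dp":[-0.408,-0.385,0],"rot":[0,0,0],"fingers":1},{"dp":[-0.408,-0.385,0],"rot":[0,0,0],"fingers":1},{"dp":[-0.408,-0.385,0],"rot":[0,0,0],"fingers":1},{"dp":[-0.408,-0.385,0],"rot":[0,0,0],"fingers":1},{"dp":[-0.408,-0.385,0],"rot":[0,0,0],"fingers":1},{"dp":[0,0,0],"rot":[0,0,0],"fingers":1},{"dp":[0,0,0],"rot":[0,0,0],"fingers":1}]}}

```text
t: 1.93
ee_pos: [0.4454, 0.1143, 0.2051]
tcp_rot: [0.102, 0.995, -0.0, -0.0]
contact_force: [1.0, 0.0, 0.2]
width: 1.0
grasp_force: 0.0
```

```bash
python3 -c "
from h import *
goto((.4464,.1165,.205),(.4464,.1165,.004))"
```

```text
t 1.93 pos [0.4454 0.1143 0.2051] x_t [-0.979  0.203  0.001] y_t [ 0.203  0.979 -0.   ] F [1.  0.  0.2] w 1.000 g 0.0
  -> [0.4464 0.1165 0.205 ] units [-0.01   0.047  0.002]
  -> [0.4464 0.1165 0.004 ] units [-3.00e-03  1.00e-03  4.02e+00]
```

>>> {"name": "step_arm", "arguments": {"steps": [{"dp":[-0.01,0.047,0.2],"rot":[0,0,0],"fingers":1},{"dp":[0,0,0.4],"rot":[0,0,0],"fingers":1},{"dp":[0,0,0.4],"rot":[0,0,0],"fingers":1},{"dp":[0,0,0.4],"rot":[0,0,0],"fingers":1},{"dp":[0,0,0.4],"rot":[0,0,0],"fingers":1},{"dp":[0,0,0.4],"rot":[0,0,0],"fingers":1},{"dp":[0,0,0.4],"rot":[0,0,0],"fingers":1},{"dp":[0,0,0.4],"rot":[0,0,0],"fingers":1},{"dp":[0,0,0.4],"rot":[0,0,0],"fingers":1},{"dp":[0,0,0.3],"rot":[0,0,0],"fingers":1},{"dp":[0,0,0.2],"rot":[0,0,0],"fingers":1},{"dp":[0,0,0.1],"rot":[0,0,0],"fingers":1},{"dp":[0,0,0],"rot":[0,0,0],"fingers":1}]}}

```text
t: 3.02
ee_pos: [0.4455, 0.1177, 0.0046]
tcp_rot: [0.1, 0.995, -0.0, -0.001]
contact_force: [-0.2, -0.0, -0.5]
width: 0.998
grasp_force: 0.0
```

>>> {"name": "step_arm", "arguments": {"steps": [{"dp":[0,0,0],"rot":[0,0,0],"fingers":0.3},{"dp":[0,0,0],"rot":[0,0,0],"fingers":0.3},{"dp":[0,0,0],"rot":[0,0,0],"fingers":0.3},{"dp":[0,0,0],"rot":[0,0,0],"fingers":0.3},{"dp":[0,0,0],"rot":[0,0,0],"fingers":0.3},{"dp":[0,0,0],"rot":[0,0,0],"fingers":0.3},{"dp":[0,0,0],"rot":[0,0,0],"fingers":0.3},{"dp":[0,0,0],"rot":[0,0,0],"fingers":0.3}]}}

```text
t: 3.68
ee_pos: [0.4462, 0.1172, 0.0055]
tcp_rot: [0.1, 0.995, -0.0, -0.0]
contact_force: [-0.7, -1.7, 1.0]
width: 0.468
grasp_force: 1.1
```

>>> {"name": "step_arm", "arguments": {"steps": [{"dp":[0,0,0],"rot":[0,0,0],"fingers":0.3},{"dp":[0,0,0],"rot":[0,0,0],"fingers":0.3},{"dp":[0,0,-0.1],"rot":[0,0,0],"fingers":0.3},{"dp":[0,0,-0.3],"rot":[0,0,0],"fingers":0.3},{"dp":[0,0,-0.5],"rot":[0,0,0],"fingers":0.3},{"dp":[0,0,-0.5],"rot":[0,0,0],"fingers":0.3},{"dp":[0,0,-0.5],"rot":[0,0,0],"fingers":0.3},{"dp":[0,0,-0.5],"rot":[0,0,0],"fingers":0.3},{"dp":[0,0,-0.5],"rot":[0,0,0],"fingers":0.3},{"dp":[0,0,-0.4],"rot":[0,0,0],"fingers":0.3},{"dp":[0,0,0],"rot":[0,0,0],"fingers":0.3},{"dp":[0,0,0],"rot":[0,0,0],"fingers":0.3}]}}

```text
t: 4.68
ee_pos: [0.4463, 0.1173, 0.1706]
tcp_rot: [0.1, 0.995, 0.0, 0.001]
contact_force: [-0.2, -0.2, -3.4]
width: 0.453
grasp_force: 25.0
```

```bash
python3 -c "
from h import *
c,d,m=cap('side'); cv2.imwrite('pics/s1.png',c[150:350,130:400,::-1].repeat(2,0).repeat(2,1))
K=cv2.inRange(hsv(c),(10,110,60),(28,255,255)); K[:,:150]=0; K[:,330:]=0; K[300:]=0
n,l,st,ce=cv2.connectedComponentsWithStats(K); print([(s[:5].tolist(),c2.round(1)) for s,c2 in zip(st[1:],ce[1:]) if s[4]>40])
P=pts(d,m)[(K>0)&(d>0)&(np.arange(420)[:,None]<260)]; print(np.percentile(P,[2,50,98],axis=0))
goto((.4972,-.0883,.17))"
```

```text
[([200, 167, 10, 18, 128], array([204.1, 175.8]))]
[[0.40569813 0.07863449 0.0050632 ]
 [0.7299048  0.20723962 0.02540984]
 [0.85281366 0.36001271 0.29380319]]
t 4.73 pos [0.4457 0.1172 0.1695] x_t [-0.98   0.199  0.001] y_t [ 0.199  0.98  -0.   ] F [-0.3  0.2 -2.5] w 0.453 g 25.0
  -> [ 0.4972 -0.0883  0.17  ] units [-1.828 -3.822 -0.01 ]
```

View pics/s1.png

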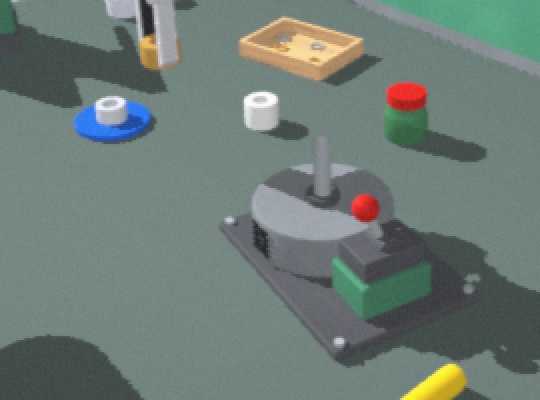

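The side view shows the brass spacer held upright between the fingers at crop (158,52), with everything else undisturbed. Now over the spindle.

>>> {"name": "step_arm", "arguments": {"steps": [{"dp":[-0.08,-0.18,0],"rot":[0,0,0],"fingers":0.3},{"dp":[-0.18,-0.38,0],"rot":[0,0,0],"fingers":0.3},{"dp":[-0.18,-0.38,0],"rot":[0,0,0],"fingers":0.3},{"dp":[-0.18,-0.38,0],"rot":[0,0,0],"fingers":0.3},{"dp":[-0.18,-0.38,0],"rot":[0,0,0],"fingers":0.3},{"dp":[-0.18,-0.38,0],"rot":[0,0,0],"fingers":0.3},{"dp":[-0.18,-0.38,0],"rot":[0,0,0],"fingers":0.3},{"dp":[-0.18,-0.38,0],"rot":[0,0,0],"fingers":0.3},{"dp":[-0.18,-0.38,0],"rot":[0,0,0],"fingers":0.3},{"dp":[-0.18,-0.38,0],"rot":[0,0,0],"fingers":0.3},{"dp":[-0.13,-0.21,0],"rot":[0,0,0],"fingers":0.3},{"dp":[0,0,0],"rot":[0,0,0],"fingers":0.3},{"dp":[0,0,0],"rot":[0,0,0],"fingers":0.3},{"dp":[0,0,0],"rot":[0,0,0],"fingers":0.3}]}}

```text
t: 5.9
ee_pos: [0.4975, -0.0871, 0.1699]
tcp_rot: [0.1, 0.995, 0.0, -0.001]
contact_force: [-0.6, -0.6, -2.4]
width: 0.454
grasp_force: 25.0
```

```bash
cat > look.py <<'E'
import sys
from h import *
nm=sys.argv[1]
c,d,m=cap('side'); b=c[150:290,220:380,::-1]; b=cv2.resize(b,None,fx=4,fy=4,interpolation=cv2.INTER_CUBIC); cv2.imwrite(f'pics/{nm}.png',b)
for k,lo,hi in(('brass',(10,110,60),(28,255,255)),('blue',(100,140,50),(130,255,255)),('ball',(0,150,60),(8,255,255))):
    try:
        z,f,ce,q=blob(c,lo,hi,(240,130,350,300)); P=pts(d,m)[(z>0)&(d>0)]; print(k,np.round(ce,1),cv2.boundingRect(q),'z',np.round(np.percentile(P[:,2],[3,97]),4),'xy',np.round(np.median(P,0),4))
    except ValueError: pass
goto((.4972,-.0878,.17),(.4972,-.0878,.0727))
E
python3 look.py s2
```

```text
brass [284.5 199.2] (279, 187, 11, 23) z [0.0064 0.2959] xy [ 0.4815 -0.0796  0.1835]
ball [333.  197.7] (324, 191, 19, 14) z [0.0525 0.1302] xy [ 0.7134 -0.0057  0.0653]
t 5.95 pos [ 0.4976 -0.0869  0.1701] x_t [-0.98   0.199  0.001] y_t [0.199 0.98  0.   ] F [ 0.4  0.1 -2.9] w 0.453 g 25.0
  -> [ 0.4972 -0.0878  0.17  ] units [ 0.005 -0.019  0.002]
  -> [ 0.4972 -0.0878  0.0727] units [-1.000e-03 -0.000e+00  1.946e+00]
```

View pics/s2.png

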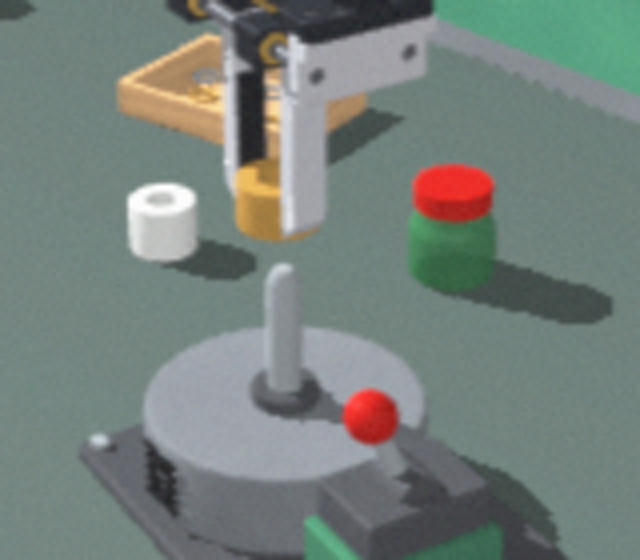

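The side view shows the spacer, about (277,205) in the crop, in line with the spindle axis, tip (281,268). Now lower it gently.

>>> {"name": "step_arm", "arguments": {"steps": [{"dp":[0.005,-0.015,0.1],"rot":[0,0,0],"fingers":0.3},{"dp":[0,0,0.12],"rot":[0,0,0],"fingers":0.3},{"dp":[0,0,0.12],"rot":[0,0,0],"fingers":0.3},{"dp":[0,0,0.12],"rot":[0,0,0],"fingers":0.3},{"dp":[0,0,0.1],"rot":[0,0,0],"fingers":0.3},{"dp":[0,0,0.08],"rot":[0,0,0],"fingers":0.3},{"dp":[0,0,0.04],"rot":[0,0,0],"fingers":0.3},{"dp":[0,0,0],"rot":[0,0,0],"fingers":0.3},{"dp":[0,0,0],"rot":[0,0,0],"fingers":0.3}]}}

```text
t: 6.7
ee_pos: [0.4976, -0.0884, 0.1365]
tcp_rot: [0.1, 0.995, -0.0, 0.0]
contact_force: [1.0, 0.4, -2.9]
width: 0.456
grasp_force: 25.0
```

>>> {"name": "step_arm", "arguments": {"steps": [{"dp":[0,0,0.04],"rot":[0,0,0],"fingers":0.3},{"dp":[0,0,0.04],"rot":[0,0,0],"fingers":0.3},{"dp":[0,0,0.04],"rot":[0,0,0],"fingers":0.3},{"dp":[0,0,0.04],"rot":[0,0,0],"fingers":0.3},{"dp":[0,0,0.04],"rot":[0,0,0],"fingers":0.3},{"dp":[0,0,0],"rot":[0,0,0],"fingers":0.3},{"dp":[0,0,0],"rot":[0,0,0],"fingers":0.3}]}}

```text
t: 7.28
ee_pos: [0.4974, -0.0883, 0.1263]
tcp_rot: [0.1, 0.995, 0.0, -0.0]
contact_force: [-0.9, 1.0, -2.3]
width: 0.455
grasp_force: 25.0
```

>>> {"name": "step_arm", "arguments": {"steps": [{"dp":[0,0,0.08],"rot":[0,0,0],"fingers":0.3},{"dp":[0,0,0.1],"rot":[0,0,0],"fingers":0.3},{"dp":[0,0,0.1],"rot":[0,0,0],"fingers":0.3},{"dp":[0,0,0.1],"rot":[0,0,0],"fingers":0.3},{"dp":[0,0,0.1],"rot":[0,0,0],"fingers":0.3},{"dp":[0,0,0.1],"rot":[0,0,0],"fingers":0.3},{"dp":[0,0,0.1],"rot":[0,0,0],"fingers":0.3},{"dp":[0,0,0.1],"rot":[0,0,0],"fingers":0.3},{"dp":[0,0,0.1],"rot":[0,0,0],"fingers":0.3},{"dp":[0,0,0.06],"rot":[0,0,0],"fingers":0.3},{"dp":[0,0,0],"rot":[0,0,0],"fingers":0.3},{"dp":[0,0,0],"rot":[0,0,0],"fingers":0.3}]}}

```text
t: 8.28
ee_pos: [0.4975, -0.0883, 0.0794]
tcp_rot: [0.1, 0.995, 0.0, -0.0]
contact_force: [-0.4, -0.6, -1.3]
width: 0.452
grasp_force: 25.0
```

>>> {"name": "step_arm", "arguments": {"steps": [{"dp":[0,0,0.04],"rot":[0,0,0],"fingers":0.3},{"dp":[0,0,0.03],"rot":[0,0,0],"fingers":0.3},{"dp":[0,0,0.02],"rot":[0,0,0],"fingers":0.3},{"dp":[0,0,0],"rot":[0,0,0],"fingers":0.3},{"dp":[0,0,0],"rot":[0,0,0],"fingers":0.3}]}}

```text
t: 8.7
ee_pos: [0.4975, -0.0883, 0.075]
tcp_rot: [0.1, 0.995, -0.0, 0.0]
contact_force: [0.3, 0.8, -3.1]
width: 0.458
grasp_force: 25.0
```

>>> {"name": "step_arm", "arguments": {"steps": [{"dp":[0,0,0.02],"rot":[0,0,0],"fingers":0.3},{"dp":[0,0,0.02],"rot":[0,0,0],"fingers":0.3},{"dp":[0,0,0],"rot":[0,0,0],"fingers":0.3},{"dp":[0,0,0],"rot":[0,0,0],"fingers":0.3}]}}

```text
t: 9.03
ee_pos: [0.4977, -0.0884, 0.0735]
tcp_rot: [0.1, 0.995, -0.0, 0.0]
contact_force: [-4.0, 1.1, 5.9]
width: 0.45
grasp_force: 25.0
```

>>> {"name": "step_arm", "arguments": {"steps": [{"dp":[0,0,0.02],"rot":[0,0,0],"fingers":0.3},{"dp":[0,0,0],"rot":[0,0,0],"fingers":0.3},{"dp":[0,0,0],"rot":[0,0,0],"fingers":0.3}]}}

```text
t: 9.28
ee_pos: [0.4977, -0.0884, 0.0734]
tcp_rot: [0.1, 0.995, -0.0, 0.0]
contact_force: [-8.1, 1.8, 17.7]
width: 0.45
grasp_force: 25.0
```

Contact at the expected height, 0.0734, with 18 N. Release and rise.

>>> {"name": "step_arm", "arguments": {"steps": [{"dp":[0,0,-0.01],"rot":[0,0,0],"fingers":0.7},{"dp":[0,0,0],"rot":[0,0,0],"fingers":0.7},{"dp":[0,0,0],"rot":[0,0,0],"fingers":0.7},{"dp":[0,0,0],"rot":[0,0,0],"fingers":0.7},{"dp":[0,0,-0.1],"rot":[0,0,0],"fingers":0.7},{"dp":[0,0,-0.3],"rot":[0,0,0],"fingers":0.7},{"dp":[0,0,-0.5],"rot":[0,0,0],"fingers":0.7},{"dp":[0,0,-0.5],"rot":[0,0,0],"fingers":0.7},{"dp":[0,0,-0.5],"rot":[0,0,0],"fingers":0.7},{"dp":[0,0,-0.5],"rot":[0,0,0],"fingers":0.7},{"dp":[0,0,-0.2],"rot":[0,0,0],"fingers":0.7},{"dp":[0,0,0],"rot":[0,0,0],"fingers":0.7},{"dp":[0,0,0],"rot":[0,0,0],"fingers":0.7}]}}

```text
t: 10.37
ee_pos: [0.4973, -0.0883, 0.2017]
tcp_rot: [0.1, 0.995, 0.0, -0.0]
contact_force: [0.0, 0.9, 0.2]
width: 0.701
grasp_force: 0.0
```

```bash
sed -i 's/^goto.*/goto((.4782,.3055,.2),(.4782,.3055,.0105))/' look.py; python3 look.py s3
```

```text
brass [290.5 242. ] (281, 231, 20, 20) z [0.0065 0.319 ] xy [ 0.4924 -0.0926  0.0819]
ball [333.  197.7] (324, 191, 19, 14) z [0.0517 0.1298] xy [ 0.7141 -0.0045  0.0652]
t 10.42 pos [ 0.497  -0.0882  0.201 ] x_t [-0.98   0.199  0.002] y_t [0.199 0.98  0.   ] F [ 0.2  0.  -0.4] w 0.701 g 0.0
  -> [0.4782 0.3055 0.2   ] units [1.939 7.641 0.024]
  -> [0.4782 0.3055 0.0105] units [-0.007 -0.     3.79 ]
```

View pics/s3.png

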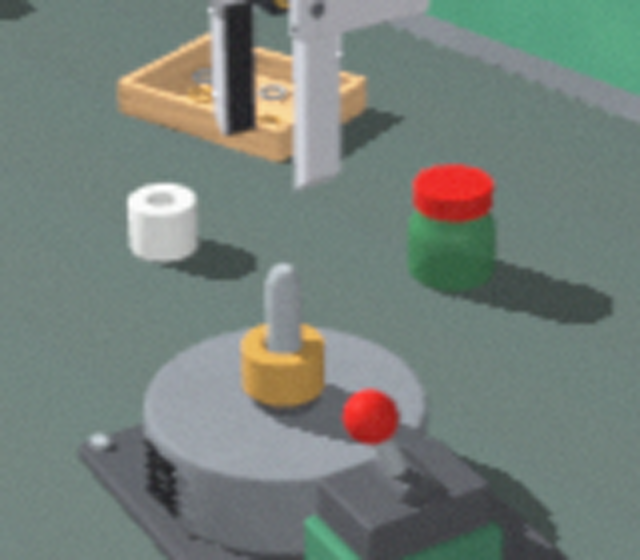

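The spacer sits flat on the seat at crop (283,365), round the spindle. Now to the wheel.

>>> {"name": "step_arm", "arguments": {"steps": [{"dp":[0.05,0.2,0],"rot":[0,0,0],"fingers":0.7},{"dp":[0.109,0.43,0],"rot":[0,0,0],"fingers":0.7},{"dp":[0.109,0.43,0],"rot":[0,0,0],"fingers":0.7},{"dp":[0.109,0.43,0],"rot":[0,0,0],"fingers":0.7},{"dp":[0.109,0.43,0],"rot":[0,0,0],"fingers":0.7},{"dp":[0.109,0.43,0],"rot":[0,0,0],"fingers":0.7},{"dp":[0.109,0.43,0],"rot":[0,0,0],"fingers":0.7},{"dp":[0.109,0.43,0],"rot":[0,0,0],"fingers":0.7},{"dp":[0.109,0.43,0],"rot":[0,0,0],"fingers":0.7},{"dp":[0.109,0.43,0],"rot":[0,0,0],"fingers":0.7},{"dp":[0.109,0.43,0],"rot":[0,0,0],"fingers":0.7},{"dp":[0.109,0.43,0],"rot":[0,0,0],"fingers":0.7},{"dp":[0.109,0.43,0],"rot":[0,0,0],"fingers":0.7},{"dp":[0.109,0.43,0],"rot":[0,0,0],"fingers":0.7},{"dp":[0.109,0.43,0],"rot":[0,0,0],"fingers":0.7},{"dp":[0.109,0.43,0],"rot":[0,0,0],"fingers":0.7},{"dp":[0.109,0.43,0],"rot":[0,0,0],"fingers":0.7},{"dp":[0.109,0.43,0],"rot":[0,0,0],"fingers":0.7},{"dp":[0.036,0.131,0],"rot":[0,0,0],"fingers":0.7},{"dp":[0,0,0],"rot":[0,0,0],"fingers":0.7}]}}

```text
t: 12.08
ee_pos: [0.4777, 0.3067, 0.201]
tcp_rot: [0.099, 0.995, -0.001, -0.001]
contact_force: [-0.3, -0.4, -0.1]
width: 0.697
grasp_force: 0.0
```

```bash
python3 -c "
from h import *
goto((.4782,.3055,.2),(.4782,.3055,.011))"
```

```text
t 12.08 pos [0.4777 0.3067 0.201 ] x_t [-0.98   0.197  0.002] y_t [ 0.197  0.98  -0.001] F [-0.3 -0.4 -0.1] w 0.697 g 0.0
  -> [0.4782 0.3055 0.2   ] units [-0.015 -0.022  0.021]
  -> [0.4782 0.3055 0.011 ] units [-0.006  0.005  3.78 ]
```

>>> {"name": "step_arm", "arguments": {"steps": [{"dp":[-0.015,-0.02,0.2],"rot":[0,0,0],"fingers":0.7},{"dp":[0,0,0.4],"rot":[0,0,0],"fingers":0.7},{"dp":[0,0,0.4],"rot":[0,0,0],"fingers":0.7},{"dp":[0,0,0.4],"rot":[0,0,0],"fingers":0.7},{"dp":[0,0,0.4],"rot":[0,0,0],"fingers":0.7},{"dp":[0,0,0.4],"rot":[0,0,0],"fingers":0.7},{"dp":[0,0,0.4],"rot":[0,0,0],"fingers":0.7},{"dp":[0,0,0.4],"rot":[0,0,0],"fingers":0.7},{"dp":[0,0,0.4],"rot":[0,0,0],"fingers":0.7},{"dp":[0,0,0.2],"rot":[0,0,0],"fingers":0.7},{"dp":[0,0,0.1],"rot":[0,0,0],"fingers":0.7},{"dp":[0,0,0.06],"rot":[0,0,0],"fingers":0.7},{"dp":[0,0,0],"rot":[0,0,0],"fingers":0.7},{"dp":[0,0,0],"rot":[0,0,0],"fingers":0.7}]}}

```text
t: 13.25
ee_pos: [0.4796, 0.3043, 0.0153]
tcp_rot: [0.1, 0.995, 0.0, 0.001]
contact_force: [0.3, -0.3, 0.4]
width: 0.697
grasp_force: 0.0
```

>>> {"name": "step_arm", "arguments": {"steps": [{"dp":[0,0,0],"rot":[0,0,0],"fingers":0.25},{"dp":[0,0,0],"rot":[0,0,0],"fingers":0.25},{"dp":[0,0,0],"rot":[0,0,0],"fingers":0.25},{"dp":[0,0,0],"rot":[0,0,0],"fingers":0.25},{"dp":[0,0,0],"rot":[0,0,0],"fingers":0.25},{"dp":[0,0,0],"rot":[0,0,0],"fingers":0.25},{"dp":[0,0,0],"rot":[0,0,0],"fingers":0.25},{"dp":[0,0,0],"rot":[0,0,0],"fingers":0.25}], "squeeze": 30}}

```text
t: 13.92
ee_pos: [0.4793, 0.3043, 0.0147]
tcp_rot: [0.1, 0.995, 0.0, 0.0]
contact_force: [-1.7, 0.5, 4.7]
width: 0.417
grasp_force: 30.0
```

>>> {"name": "step_arm", "arguments": {"steps": [{"dp":[0,0,0],"rot":[0,0,0],"fingers":0.55},{"dp":[0,0,0],"rot":[0,0,0],"fingers":0.55},{"dp":[0,0,0],"rot":[0,0,0],"fingers":0.55},{"dp":[0,0,0.04],"rot":[0,0,0],"fingers":0.55},{"dp":[0,0,0.04],"rot":[0,0,0],"fingers":0.55},{"dp":[0,0,0],"rot":[0,0,0],"fingers":0.55},{"dp":[0,0,0],"rot":[0,0,0],"fingers":0.55}]}}

```text
t: 14.5
ee_pos: [0.4791, 0.3042, 0.0102]
tcp_rot: [0.1, 0.995, -0.0, -0.0]
contact_force: [0.6, -0.2, 0.6]
width: 0.55
grasp_force: 0.0
```

>>> {"name": "step_arm", "arguments": {"steps": [{"dp":[0,0,0],"rot":[0,0,0],"fingers":0.25},{"dp":[0,0,0],"rot":[0,0,0],"fingers":0.25},{"dp":[0,0,0],"rot":[0,0,0],"fingers":0.25},{"dp":[0,0,0],"rot":[0,0,0],"fingers":0.25},{"dp":[0,0,0],"rot":[0,0,0],"fingers":0.25},{"dp":[0,0,0],"rot":[0,0,0],"fingers":0.25}]}}

```text
t: 15.0
ee_pos: [0.4793, 0.3043, 0.0105]
tcp_rot: [0.1, 0.995, 0.0, 0.0]
contact_force: [0.8, -0.1, 0.8]
width: 0.412
grasp_force: 30.0
```

>>> {"name": "step_arm", "arguments": {"steps": [{"dp":[0,0,-0.1],"rot":[0,0,0],"fingers":0.25},{"dp":[0,0,-0.3],"rot":[0,0,0],"fingers":0.25},{"dp":[0,0,-0.4],"rot":[0,0,0],"fingers":0.25},{"dp":[0,0,-0.4],"rot":[0,0,0],"fingers":0.25},{"dp":[0,0,-0.4],"rot":[0,0,0],"fingers":0.25},{"dp":[0,0,-0.4],"rot":[0,0,0],"fingers":0.25},{"dp":[0,0,-0.4],"rot":[0,0,0],"fingers":0.25},{"dp":[0,0,-0.4],"rot":[0,0,0],"fingers":0.25},{"dp":[0,0,-0.4],"rot":[0,0,0],"fingers":0.25},{"dp":[0,0,-0.4],"rot":[0,0,0],"fingers":0.25},{"dp":[0,0,-0.2],"rot":[0,0,0],"fingers":0.25},{"dp":[0,0,0],"rot":[0,0,0],"fingers":0.25},{"dp":[0,0,0],"rot":[0,0,0],"fingers":0.25}]}}

```text
t: 16.08
ee_pos: [0.479, 0.3041, 0.1999]
tcp_rot: [0.1, 0.995, -0.0, -0.0]
contact_force: [-0.2, -0.3, -3.0]
width: 0.417
grasp_force: 30.0
```

```bash
python3 -c "
from h import *
goto((.4976,-.0883,.2))
e=[]
mt=0
for n,b in(('side',(120,90,260,260)),('top',(130,190,230,290))):
    c,d,m=cap(n)
    try:
        z,f,ce,q=blob(c,(100,140,50),(130,255,255),b); P=pts(d,m)[(z>0)&(d>0)]; print(n,ce,cv2.boundingRect(q),cv2.fitEllipse(q),np.percentile(P,[3,50,97],axis=0).round(3).tolist())
        print(ray(*cv2.fitEllipse(q)[0],.195,m))
    except ValueError: print(n,'none')
"
```

```text
t 16.08 pos [0.479  0.3041 0.1999] x_t [-0.98   0.199  0.   ] y_t [ 0.199  0.98  -0.   ] F [-0.2 -0.3 -3. ] w 0.417 g 30.0
  -> [ 0.4976 -0.0883  0.2   ] units [-1.930e+00 -7.617e+00 -1.000e-03]
side (176.9559585492228, 144.5984455958549) (157, 136, 41, 16) ((176.84979248046875, 143.49876403808594), (14.959263801574707, 39.600318908691406), 83.85652923583984) [[0.428, 0.255, 0.191], [0.46, 0.282, 0.197], [0.519, 0.34, 0.199]]
[0.47199987 0.29686169 0.195     ]
top none
```

>>> {"name": "step_arm", "arguments": {"steps": [{"dp":[-0.05,-0.2,0],"rot":[0,0,0],"fingers":0.25},{"dp":[-0.11,-0.43,0],"rot":[0,0,0],"fingers":0.25},{"dp":[-0.11,-0.43,0],"rot":[0,0,0],"fingers":0.25},{"dp":[-0.11,-0.43,0],"rot":[0,0,0],"fingers":0.25},{"dp":[-0.11,-0.43,0],"rot":[0,0,0],"fingers":0.25},{"dp":[-0.11,-0.43,0],"rot":[0,0,0],"fingers":0.25},{"dp":[-0.11,-0.43,0],"rot":[0,0,0],"fingers":0.25},{"dp":[-0.11,-0.43,0],"rot":[0,0,0],"fingers":0.25},{"dp":[-0.11,-0.43,0],"rot":[0,0,0],"fingers":0.25},{"dp":[-0.11,-0.43,0],"rot":[0,0,0],"fingers":0.25},{"dp":[-0.11,-0.43,0],"rot":[0,0,0],"fingers":0.25},{"dp":[-0.11,-0.43,0],"rot":[0,0,0],"fingers":0.25},{"dp":[-0.11,-0.43,0],"rot":[0,0,0],"fingers":0.25},{"dp":[-0.11,-0.43,0],"rot":[0,0,0],"fingers":0.25},{"dp":[-0.11,-0.43,0],"rot":[0,0,0],"fingers":0.25},{"dp":[-0.11,-0.43,0],"rot":[0,0,0],"fingers":0.25},{"dp":[-0.11,-0.43,0],"rot":[0,0,0],"fingers":0.25},{"dp":[-0.11,-0.43,0],"rot":[0,0,0],"fingers":0.25},{"dp":[-0.02,-0.1,0],"rot":[0,0,0],"fingers":0.25},{"dp":[0,0,0],"rot":[0,0,0],"fingers":0.25}]}}

```text
t: 17.85
ee_pos: [0.4978, -0.0894, 0.1997]
tcp_rot: [0.101, 0.995, 0.0, -0.001]
contact_force: [-0.0, 0.5, -2.9]
width: 0.416
grasp_force: 30.0
```

```bash
sed -i 's/^goto.*/goto((.4978,-.0884,.2),(.4978,-.0884,.150))/' look.py; python3 look.py s4
```

```text
brass [290.5 242. ] (281, 231, 20, 20) z [0.0062 0.3242] xy [ 0.4882 -0.0951  0.0854]
blue [289.1 195.7] (264, 183, 51, 24) z [0.1907 0.1984] xy [ 0.4778 -0.1086  0.1968]
ball [332.9 197.7] (324, 191, 19, 14) z [0.0517 0.1305] xy [ 0.7142 -0.0052  0.0653]
t 17.90 pos [ 0.4979 -0.0883  0.1998] x_t [-0.98   0.201  0.001] y_t [0.201 0.98  0.   ] F [ 0.3  0.4 -3.4] w 0.417 g 30.0
  -> [ 0.4978 -0.0884  0.2   ] units [ 0.001 -0.002 -0.003]
  -> [ 0.4978 -0.0884  0.15  ] units [-0.001 -0.     1.   ]
```

View pics/s4.png

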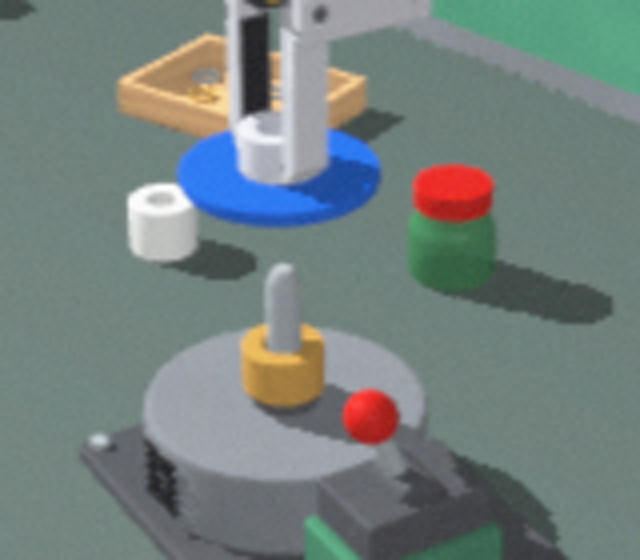

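The wheel is held level above the spindle, disc centre (279,174) against the spindle tip at (281,268), so it is in line. Lowering.

>>> {"name": "step_arm", "arguments": {"steps": [{"dp":[0,0,0.1],"rot":[0,0,0],"fingers":0.25},{"dp":[0,0,0.2],"rot":[0,0,0],"fingers":0.25},{"dp":[0,0,0.2],"rot":[0,0,0],"fingers":0.25},{"dp":[0,0,0.2],"rot":[0,0,0],"fingers":0.25},{"dp":[0,0,0.15],"rot":[0,0,0],"fingers":0.25},{"dp":[0,0,0.1],"rot":[0,0,0],"fingers":0.25},{"dp":[0,0,0.06],"rot":[0,0,0],"fingers":0.25},{"dp":[0,0,0.06],"rot":[0,0,0],"fingers":0.25},{"dp":[0,0,0.04],"rot":[0,0,0],"fingers":0.25},{"dp":[0,0,0.04],"rot":[0,0,0],"fingers":0.25},{"dp":[0,0,0],"rot":[0,0,0],"fingers":0.25},{"dp":[0,0,0],"rot":[0,0,0],"fingers":0.25}]}}

```text
t: 18.9
ee_pos: [0.4984, -0.088, 0.1431]
tcp_rot: [0.1, 0.995, -0.0, 0.0]
contact_force: [0.1, -0.3, -3.7]
width: 0.416
grasp_force: 30.0
```

>>> {"name": "step_arm", "arguments": {"steps": [{"dp":[0,0,0.04],"rot":[0,0,0],"fingers":0.25},{"dp":[0,0,0.04],"rot":[0,0,0],"fingers":0.25},{"dp":[0,0,0.04],"rot":[0,0,0],"fingers":0.25},{"dp":[0,0,0.04],"rot":[0,0,0],"fingers":0.25},{"dp":[0,0,0],"rot":[0,0,0],"fingers":0.25},{"dp":[0,0,0],"rot":[0,0,0],"fingers":0.25}]}}

```text
t: 19.4
ee_pos: [0.4984, -0.088, 0.1348]
tcp_rot: [0.1, 0.995, -0.0, -0.0]
contact_force: [-0.1, -0.7, -2.4]
width: 0.417
grasp_force: 30.0
```

>>> {"name": "step_arm", "arguments": {"steps": [{"dp":[0,0,0.06],"rot":[0,0,0],"fingers":0.25},{"dp":[0,0,0.06],"rot":[0,0,0],"fingers":0.25},{"dp":[0,0,0.06],"rot":[0,0,0],"fingers":0.25},{"dp":[0,0,0.06],"rot":[0,0,0],"fingers":0.25},{"dp":[0,0,0.06],"rot":[0,0,0],"fingers":0.25},{"dp":[0,0,0.06],"rot":[0,0,0],"fingers":0.25},{"dp":[0,0,0.06],"rot":[0,0,0],"fingers":0.25},{"dp":[0,0,0.06],"rot":[0,0,0],"fingers":0.25},{"dp":[0,0,0],"rot":[0,0,0],"fingers":0.25},{"dp":[0,0,0],"rot":[0,0,0],"fingers":0.25}]}}

```text
t: 20.23
ee_pos: [0.4984, -0.088, 0.1108]
tcp_rot: [0.1, 0.995, 0.0, -0.0]
contact_force: [0.1, 0.0, -3.9]
width: 0.418
grasp_force: 30.0
```

>>> {"name": "step_arm", "arguments": {"steps": [{"dp":[0,0,0.03],"rot":[0,0,0],"fingers":0.25},{"dp":[0,0,0.03],"rot":[0,0,0],"fingers":0.25},{"dp":[0,0,0],"rot":[0,0,0],"fingers":0.25},{"dp":[0,0,0],"rot":[0,0,0],"fingers":0.25}]}}

```text
t: 20.57
ee_pos: [0.4983, -0.0879, 0.1079]
tcp_rot: [0.1, 0.995, 0.0, -0.0]
contact_force: [1.0, -0.1, -2.7]
width: 0.413
grasp_force: 30.0
```

>>> {"name": "step_arm", "arguments": {"steps": [{"dp":[0,0,0.02],"rot":[0,0,0],"fingers":0.25},{"dp":[0,0,0.02],"rot":[0,0,0],"fingers":0.25},{"dp":[0,0,0],"rot":[0,0,0],"fingers":0.25},{"dp":[0,0,0],"rot":[0,0,0],"fingers":0.25}]}}

```text
t: 20.9
ee_pos: [0.4984, -0.088, 0.1059]
tcp_rot: [0.1, 0.995, 0.0, -0.0]
contact_force: [-0.2, -0.4, -2.9]
width: 0.415
grasp_force: 30.0
```

>>> {"name": "step_arm", "arguments": {"steps": [{"dp":[0,0,0.02],"rot":[0,0,0],"fingers":0.25},{"dp":[0,0,0.01],"rot":[0,0,0],"fingers":0.25},{"dp":[0,0,0],"rot":[0,0,0],"fingers":0.25},{"dp":[0,0,0],"rot":[0,0,0],"fingers":0.25}]}}

```text
t: 21.23
ee_pos: [0.4984, -0.0879, 0.1045]
tcp_rot: [0.1, 0.995, 0.0, 0.0]
contact_force: [0.8, -0.1, -2.5]
width: 0.415
grasp_force: 30.0
```

>>> {"name": "step_arm", "arguments": {"steps": [{"dp":[0,0,0.015],"rot":[0,0,0],"fingers":0.25},{"dp":[0,0,0],"rot":[0,0,0],"fingers":0.25},{"dp":[0,0,0],"rot":[0,0,0],"fingers":0.25}]}}

```text
t: 21.48
ee_pos: [0.4985, -0.088, 0.1044]
tcp_rot: [0.1, 0.995, -0.0, 0.0]
contact_force: [-3.1, -0.5, 6.8]
width: 0.415
grasp_force: 30.0
```

Contact at 0.1044, which is home. Release, rise and look.

>>> {"name": "step_arm", "arguments": {"steps": [{"dp":[0,0,0],"rot":[0,0,0],"fingers":0.65},{"dp":[0,0,0],"rot":[0,0,0],"fingers":0.65},{"dp":[0,0,0],"rot":[0,0,0],"fingers":0.65},{"dp":[0,0,0],"rot":[0,0,0],"fingers":0.65},{"dp":[0,0,-0.1],"rot":[0,0,0],"fingers":0.65},{"dp":[0,0,-0.3],"rot":[0,0,0],"fingers":0.65},{"dp":[0,0,-0.5],"rot":[0,0,0],"fingers":0.65},{"dp":[0,0,-0.5],"rot":[0,0,0],"fingers":0.65},{"dp":[0,0,-0.5],"rot":[0,0,0],"fingers":0.65},{"dp":[0,0,-0.2],"rot":[0,0,0],"fingers":0.65},{"dp":[0,0,0],"rot":[0,0,0],"fingers":0.65},{"dp":[0,0,0],"rot":[0,0,0],"fingers":0.65}]}}

```text
t: 22.48
ee_pos: [0.4982, -0.0879, 0.208]
tcp_rot: [0.1, 0.995, 0.0, -0.0]
contact_force: [-0.2, 0.8, -0.3]
width: 0.649
grasp_force: 0.0
```

```bash
cat >> look.py <<'E'
# lever: machine axes
mx=np.array([.98,-.199,0]); my=np.array([.199,.98,0]); s=np.array([.4976,-.0882,0]); h=s-.112*my
for off in(-.065,-.05): goto(h+off*mx+[0,0,.2],h+off*mx+[0,0,.108],h+.004*mx+[0,0,.108])
z,f,ce,q=blob(c,(0,150,60),(8,255,255),(303,240,335,270)); P=pts(d,m)[(z>0)&(d>0)]; print('lever ball',ce,np.median(P,0), 'ray on z .119',ray(*ce,.119,m),'mx,my',(ray(*ce,.119,m)-h)@mx,(ray(*ce,.119,m)-h)@my)
E
python3 look.py s5
```

```text
brass [269.4 173.6] (266, 172, 8, 5) z [0.0052 0.326 ] xy [0.7455 0.2482 0.0153]
blue [289.7 236.2] (266, 222, 48, 26) z [0.0967 0.1035] xy [ 0.4802 -0.1047  0.1017]
ball [333.  197.7] (324, 191, 19, 14) z [0.0523 0.1301] xy [ 0.714  -0.0054  0.0653]
t 22.53 pos [ 0.4979 -0.0878  0.2073] x_t [-0.98   0.199  0.002] y_t [0.199 0.98  0.   ] F [-0.7 -1.  -0.4] w 0.651 g 0.0
  -> [ 0.4978 -0.0884  0.2   ] units [-0.    -0.012  0.146]
  -> [ 0.4978 -0.0884  0.15  ] units [-0.002 -0.     1.   ]
t 22.53 pos [ 0.4979 -0.0878  0.2073] x_t [-0.98   0.199  0.002] y_t [0.199 0.98  0.   ] F [-0.7 -1.  -0.4] w 0.651 g 0.0
  -> [ 0.411612 -0.185025  0.2     ] units [ 1.304 -2.249  0.148]
  -> [ 0.411612 -0.185025  0.108   ] units [-0.003 -0.     1.84 ]
  -> [ 0.479232 -0.198756  0.108   ] units [-1.38e+00  1.00e-03 -2.00e-03]
t 22.53 pos [ 0.4979 -0.0878  0.2073] x_t [-0.98   0.199  0.002] y_t [0.199 0.98  0.   ] F [-0.7 -1.  -0.4] w 0.651 g 0.0
  -> [ 0.426312 -0.18801   0.2     ] units [ 1.004 -2.249  0.147]
  -> [ 0.426312 -0.18801   0.108   ] units [-0.003 -0.     1.84 ]
  -> [ 0.479232 -0.198756  0.108   ] units [-1.08   0.    -0.002]
lever ball (312.10791366906477, 253.69064748201438) [ 0.45089218 -0.20067046  0.12406397] ray on z .119 [ 0.45631286 -0.19501423  0.119     ] mx,my -0.019205367749921428 -0.0008939771096848348
```

View pics/s5.png

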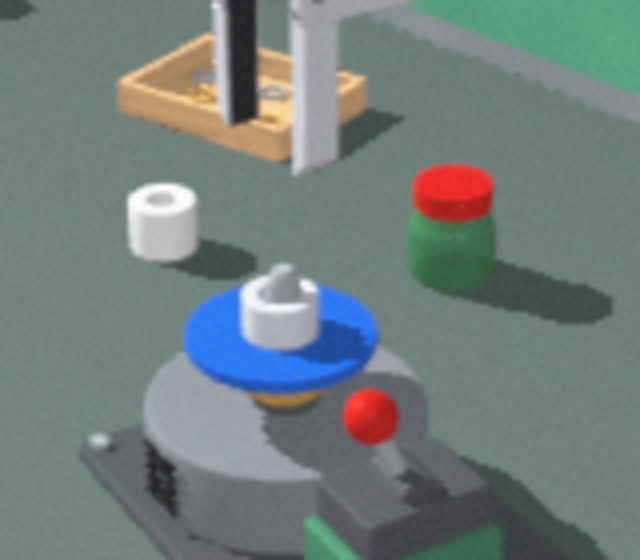

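The wheel is flat on the spacer, hub up, with the spindle standing proud at (281,270). The lever is still towards the robot, ball at (370,417). Moving behind the ball with the fingers shut.

>>> {"name": "step_arm", "arguments": {"steps": [{"dp":[0.15,-0.25,0],"rot":[0,0,0],"fingers":0},{"dp":[0.22,-0.4,0],"rot":[0,0,0],"fingers":0},{"dp":[0.22,-0.4,0],"rot":[0,0,0],"fingers":0},{"dp":[0.22,-0.4,0],"rot":[0,0,0],"fingers":0},{"dp":[0.22,-0.4,0],"rot":[0,0,0],"fingers":0},{"dp":[0.215,-0.4,0],"rot":[0,0,0],"fingers":0},{"dp":[0,0,0],"rot":[0,0,0],"fingers":0},{"dp":[0,0,0],"rot":[0,0,0],"fingers":0},{"dp":[0,0,0.2],"rot":[0,0,0],"fingers":0},{"dp":[0,0,0.4],"rot":[0,0,0],"fingers":0},{"dp":[0,0,0.4],"rot":[0,0,0],"fingers":0},{"dp":[0,0,0.4],"rot":[0,0,0],"fingers":0},{"dp":[0,0,0.4],"rot":[0,0,0],"fingers":0},{"dp":[0,0,0.2],"rot":[0,0,0],"fingers":0},{"dp":[0,0,0],"rot":[0,0,0],"fingers":0},{"dp":[0,0,0],"rot":[0,0,0],"fingers":0}]}}

```text
t: 23.87
ee_pos: [0.4151, -0.1854, 0.1085]
tcp_rot: [0.1, 0.995, 0.0, -0.0]
contact_force: [0.5, 0.3, 0.5]
width: 0.007
grasp_force: 0.0
```

>>> {"name": "step_arm", "arguments": {"steps": [{"dp":[-0.1,0,0],"rot":[0,0,0],"fingers":0},{"dp":[-0.1,0,0],"rot":[0,0,0],"fingers":0},{"dp":[-0.1,0,0],"rot":[0,0,0],"fingers":0},{"dp":[-0.08,0,0],"rot":[0,0,0],"fingers":0},{"dp":[-0.08,0,0],"rot":[0,0,0],"fingers":0},{"dp":[-0.08,0,0],"rot":[0,0,0],"fingers":0},{"dp":[0,0,0],"rot":[0,0,0],"fingers":0}]}}

```text
t: 24.45
ee_pos: [0.442, -0.1913, 0.1087]
tcp_rot: [0.1, 0.995, -0.0, 0.0]
contact_force: [0.4, -0.3, 0.4]
width: 0.005
grasp_force: 0.0
```

```bash
cat > lev.py <<'E'
from h import *
mx=np.array([.98,-.199,0]); my=np.array([.199,.98,0]); s=np.array([.4976,-.0882,0]); h=s-.112*my
r=manip.read_state(); print('TCP mx,my',(r['ee_pos']-h)@mx,(r['ee_pos']-h)@my); goto()
c,d,m=cap('side')
z,f,ce,q=blob(c,(0,150,60),(8,255,255),(300,232,345,275)); P=pts(d,m)[(z>0)&(d>0)]; print('ball',ce,cv2.boundingRect(q),'on z .119 mx,my',(ray(*ce,.119,m)-h)@mx,(ray(*ce,.119,m)-h)@my)
cv2.imwrite('pics/lev%d.png'%int(r['t']*10),cv2.resize(c[150:290,220:380,::-1],None,fx=4,fy=4))
E
python3 lev.py
```

```text
TCP mx,my -0.03401614564341268 -9.464939085551162e-05
t 24.45 pos [ 0.442  -0.1913  0.1087] x_t [-0.98   0.199 -0.   ] y_t [ 0.199  0.98  -0.   ] F [ 0.4 -0.3  0.4] w 0.005 g 0.0
ball (316.0752688172043, 252.30107526881721) (313, 246, 8, 14) on z .119 mx,my -0.010409346627252004 -0.0008983296318532087
```

>>> {"name": "step_arm", "arguments": {"steps": [{"dp":[-0.06,0,0],"rot":[0,0,0],"fingers":0},{"dp":[-0.06,0,0],"rot":[0,0,0],"fingers":0},{"dp":[-0.06,0,0],"rot":[0,0,0],"fingers":0},{"dp":[-0.06,0,0],"rot":[0,0,0],"fingers":0},{"dp":[-0.06,0,0],"rot":[0,0,0],"fingers":0},{"dp":[-0.06,0,0],"rot":[0,0,0],"fingers":0},{"dp":[0,0,0],"rot":[0,0,0],"fingers":0}]}}

```text
t: 25.08
ee_pos: [0.4596, -0.1949, 0.1086]
tcp_rot: [0.1, 0.995, -0.0, 0.0]
contact_force: [0.3, 0.4, 0.2]
width: 0.007
grasp_force: 0.0
```

>>> {"name": "step_arm", "arguments": {"steps": [{"dp":[-0.06,0,0],"rot":[0,0,0],"fingers":0},{"dp":[-0.06,0,0],"rot":[0,0,0],"fingers":0},{"dp":[-0.06,0,0],"rot":[0,0,0],"fingers":0},{"dp":[-0.06,0,0],"rot":[0,0,0],"fingers":0},{"dp":[-0.06,0,0],"rot":[0,0,0],"fingers":0},{"dp":[0,0,0],"rot":[0,0,0],"fingers":0}]}}

```text
t: 25.58
ee_pos: [0.4742, -0.1978, 0.1086]
tcp_rot: [0.1, 0.995, -0.0, 0.0]
contact_force: [0.4, -0.8, -0.2]
width: 0.004
grasp_force: 0.0
```

```bash
python3 lev.py
```

```text
TCP mx,my -0.0011202997367269366 -8.96115146827255e-05
t 25.58 pos [ 0.4742 -0.1978  0.1086] x_t [-0.98   0.199 -0.   ] y_t [ 0.199  0.98  -0.   ] F [ 0.4 -0.8 -0.2] w 0.004 g 0.0
ball (330.8024691358025, 247.92592592592592) (328, 242, 8, 13) on z .119 mx,my 0.021346486810052974 -0.003131145882964239
```

>>> {"name": "step_arm", "arguments": {"steps": [{"dp":[-0.04,0,0],"rot":[0,0,0],"fingers":0},{"dp":[-0.04,0,0],"rot":[0,0,0],"fingers":0}]}}

```text
t: 25.8
ee_pos: [0.4776, -0.1985, 0.1086]
tcp_rot: [0.1, 0.995, 0.0, -0.0]
contact_force: [-1.5, 0.6, -1.0]
width: 0.003
grasp_force: 0.8
```

>>> {"name": "step_arm", "arguments": {"steps": [{"dp":[-0.02,0,0],"rot":[0,0,0],"fingers":0},{"dp":[-0.02,0,0],"rot":[0,0,0],"fingers":0},{"dp":[0,0,0],"rot":[0,0,0],"fingers":0}]}}

```text
t: 26.05
ee_pos: [0.4797, -0.199, 0.1086]
tcp_rot: [0.1, 0.995, 0.0, -0.0]
contact_force: [-1.1, 0.4, -0.6]
width: 0.006
grasp_force: 0.5
```

>>> {"name": "step_arm", "arguments": {"steps": [{"dp":[-0.02,0,0],"rot":[0,0,0],"fingers":0},{"dp":[-0.02,0,0],"rot":[0,0,0],"fingers":0},{"dp":[0,0,0],"rot":[0,0,0],"fingers":0}]}}

```text
t: 26.3
ee_pos: [0.4807, -0.1992, 0.1085]
tcp_rot: [0.1, 0.995, 0.0, -0.001]
contact_force: [-8.5, 1.8, 2.5]
width: 0.006
grasp_force: 4.3
```

```bash
python3 lev.py
```

```text
TCP mx,my 0.0055480463911074035 -8.91476487115989e-05
t 26.30 pos [ 0.4807 -0.1992  0.1085] x_t [-0.98   0.199  0.003] y_t [0.199 0.98  0.   ] F [-8.5  1.8  2.5] w 0.006 g 4.3
ball (333.55696202531647, 248.1139240506329) (330, 242, 8, 13) on z .119 mx,my 0.025392824830855212 -0.006392612527189755
```

>>> {"name": "step_arm", "arguments": {"steps": [{"dp":[-0.02,0,0],"rot":[0,0,0],"fingers":0},{"dp":[0,0,0],"rot":[0,0,0],"fingers":0},{"dp":[0,0,0],"rot":[0,0,0],"fingers":0}]}}

```text
t: 26.6
ee_pos: [0.481, -0.1992, 0.1084]
tcp_rot: [0.1, 0.995, 0.0, -0.002]
contact_force: [-14.3, 2.2, 5.3]
width: 0.003
grasp_force: 7.3
```

>>> {"name": "step_arm", "arguments": {"steps": [{"dp":[-0.02,0,0],"rot":[0,0,0],"fingers":0},{"dp":[0,0,0],"rot":[0,0,0],"fingers":0},{"dp":[0,0,0],"rot":[0,0,0],"fingers":0}]}}

```text
t: 26.85
ee_pos: [0.4811, -0.1992, 0.1083]
tcp_rot: [0.1, 0.995, 0.001, -0.003]
contact_force: [-21.6, 3.2, 9.6]
width: 0.005
grasp_force: 10.6
```

>>> {"name": "step_arm", "arguments": {"steps": [{"dp":[0.1,0,0],"rot":[0,0,0],"fingers":0},{"dp":[0.3,0,0],"rot":[0,0,0],"fingers":0},{"dp":[0.4,0,0],"rot":[0,0,0],"fingers":0},{"dp":[0.4,0,0],"rot":[0,0,0],"fingers":0},{"dp":[0.2,0,-0.4],"rot":[0,0,0],"fingers":0},{"dp":[0,0,-0.5],"rot":[0,0,0],"fingers":0},{"dp":[0,0,-0.5],"rot":[0,0,0],"fingers":0},{"dp":[0,0,-0.5],"rot":[0,0,0],"fingers":0},{"dp":[0,0,-0.3],"rot":[0,0,0],"fingers":0},{"dp":[0,0,0],"rot":[0,0,0],"fingers":0},{"dp":[0,0,0],"rot":[0,0,0],"fingers":0}]}}

```text
t: 27.77
ee_pos: [0.4153, -0.1859, 0.219]
tcp_rot: [0.1, 0.995, -0.0, 0.001]
contact_force: [0.2, -0.7, 0.1]
width: 0.007
grasp_force: 0.0
```

```bash
python3 lev.py; cp pics/lev*.png /tmp; cp $(ls -t pics/lev*.png|head -1) pics/final.png
```

```text
TCP mx,my -0.061255298454471266 -0.0001195938894649317
t 27.77 pos [ 0.4153 -0.1859  0.219 ] x_t [-0.98   0.199 -0.002] y_t [ 0.199  0.98  -0.   ] F [ 0.2 -0.7  0.1] w 0.007 g 0.0
ball (331.2406015037594, 247.98496240601503) (325, 242, 13, 13) on z .119 mx,my 0.021933554756469 -0.0037324478284525625
```

View pics/final.png

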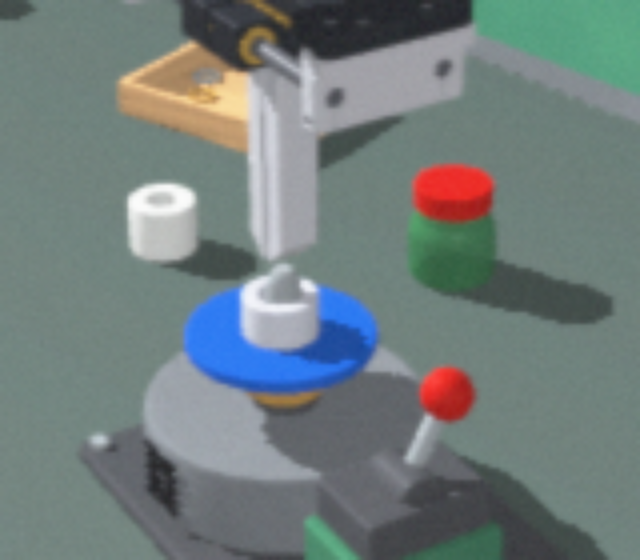

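The lever now leans away from the robot, ball at crop (447,394). Its offset matches the end stop, which took 22 N without giving. The wheel and spacer are home and the bystanders in view are untouched. Handing in.

```bash
python3 -c "
from plant import manip
print(manip.close_job())"
```

```text
the job is handed in; nothing more can be done
None
```

The job is handed in at about 28 s: the brass spacer and then the blue wheel are seated on the spindle, the lock lever is against its far stop, and I never touched the white spacer, jar or screwdriver.

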